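# Lock a shuttle with its kick-down brake, clamp the shower head, release the brake

### The job

On the bench shuttle, push the kick-down brake lever firmly down until its foot bears hard on the brake strip, and hold it there for a moment so that it locks; then slide the clamp jaw home so that it holds the shower head snugly against the two posts, and finally flick the lever back up to release the brake. The unbraked carriage rolls at a touch and must stay where it stands; do not force the lever or the jaw, do not tip the head, and leave the other things on the bench alone.

Things in the scene. Friction and masses are not known exactly. Their poses are not given: they have to be found in the camera images.
- lever_hinge (a point): Hinge of the brake lever, 42 mm above the worktop, in a bracket at the middle of the carriage's near long side. Site axes: x points away from the lever, across the shuttle (away from the robot at yaw 0), y along the track (to the left), z up. The lever sticks out towards -x and swings in the x-z plane.
- paddle (a point): Middle of the upper face of the steel paddle at the lever's end (22 mm wide along y, 46 long, 12 thick). In x, z of the hinge frame it is at 0.1 m * (-cos e, sin e) plus 5 mm square to the lever, e = 0.70 - (joint lever). Raised about 110 mm over the worktop; locked about 35 to 60 mm, with open space below it and over 25 mm free on both sides, so it can be pinched from above.
- lever (a joint): Angle of the brake lever, rad: 0 raised (brake off, on its stop), growing as it goes down. Damped over-centre spring: below about 0.52 it springs back up (takes up to about 10 N at the paddle), beyond it pulls itself down. The foot meets the strip somewhere from 0.6 to 0.8, differently every time: feel for it. Unlocking takes up to 12 N of lift at the paddle until past 0.52, then it springs up.
- foot: Round rubber foot under the lever, 30 mm from the hinge (origin on the hinge axis). Locked, the spring presses it on the strip with 15 to 30 N; a push on the paddle adds 3.3 times its force. It beds when the paddle is held down on the strip with 12 to 16 N for half a second; over 20 N on the paddle crushes it.
- strip: Dark steel brake strip, 26 x 260 x 30 mm, standing on edge along the track under the lever's foot (origin under its centre). The foot presses on its top. Its height varies by a few mm.
- carriage (a joint): Carriage on its track, m, 0 at the start, growing to the track's left (+y). It rolls with about 2 N unless braked; the locked brake holds it against 20 N and more.
- nest (a point): On the carriage's upper face (30 mm above the worktop), the centre that the shower head has when its disc touches both posts. The two steel posts, 14 mm thick and 30 mm high, stand on the +y side of it. Same axes as lever_hinge.
- jaw (a joint): Travel of the clamp jaw along the carriage towards +y (towards the head and the posts), m; 0 fully back, starts at 0 to 0.010. It is stiff (about 5 N, and 3 N more once it shoves the head) and stays where it is left. It has gripped the head when it stops, near 0.032. Snug means pushed on with about 12 to 15 N in all; more than 20 N may drag the braked carriage along.
- jaw_back (a point): Middle of the upright rear face of the jaw's tongue, on its -y side, where it is pushed towards +y. The tongue is 36 mm wide along x, its top 82 mm above the worktop; this point is 65 mm above it. Behind it (-y) nothing stands higher than 30 mm above the worktop. Same axes as lever_hinge.
- jaw_pad: Rubber pad, 66 mm wide, on the front of the jaw, which meets the head's disc (origin inside the jaw, 14 mm in front of its rear face).
- head: White-grey metal shower head standing spray face down on the carriage, loose: a disc 125 mm across and 17 mm thick with a neck, 92 mm high in all; origin at the centre of its underside, 30 mm above the worktop. It starts 10 to 16 mm short of its place against the posts.
- tape: Bystander: black tape roll, 55 mm across, lying left of the lever.
- gauge: Bystander: steel plug gauge, 106 mm long, lying right of the lever.
Not all that is in view belongs to the job. What is shaped like the head but black or red is not meant.

How it is judged (in metres and radians):
On the way, in this order (a step that is already met when the one before it is completed fails the run):
1. the brake lever is down and its foot is bedded on the strip (value of joint lever above 0.58 rad and contact force between foot and strip above 54 N), for 0.2 s.
2. with the brake locked, the jaw presses the head snugly against the posts (value of joint lever above 0.58 rad and value of joint jaw above 0.028 m and contact force between jaw_pad and head above 2 N and horizontal distance between head and nest below 0.006 m), for 0.2 s.
At the end, for the whole second after the job is handed in: The lever is fully up again (within 0.1 rad), the jaw is home (beyond 28 mm), the head stands upright within 6 mm of its place against the posts, the carriage is within 12 mm of where it stood, and the head is at rest (value of joint lever below 0.1 rad and value of joint jaw above 0.028 m and horizontal distance between head and nest below 0.006 m and angle between head's own z axis and vertical below 0.08 rad and distance of nest from where it was at the start of the episode below 0.012 m and linear speed of head below 0.02 m/s); the robot touches nothing.
It fails at once if the brake foot is crushed: more than 105 N between foot and strip (23 N or more on the paddle) (contact force between foot and strip above 105 N).
It fails at once if the jaw is forced: more than 30 N between jaw pad and head (contact force between jaw_pad and head above 30 N).
It fails at once if the carriage rolls more than 15 mm from its place (distance of nest from where it was at the start of the episode above 0.015 m).
It fails at once if the head is tipped (angle between head's own z axis and vertical above 0.2 rad).
It fails at once if a bystander is moved more than 20 mm (distance of any of tape, gauge from where it was at the start of the episode above 0.02 m).
It also fails if it takes over 72 s, if anything falls off the work surface, if the arm or the gripper's body presses on something with over 40 N, if the wrist force passes 120 N, or if a joint passes its speed limit or range.

### The arm

A 6-joint arm with a two-finger parallel gripper is mounted at the origin on a cart in front of the work surface, level with it; the furniture and walls round the work are solid. World frame = base frame: x ahead of the robot, y to its left, z up, the work surface at z = 0. Lengths are in m, angles in degrees, forces in N, time in s.
With the tool pointing down it reaches from about 0.275 to 0.725 m from the base axis. Payload 5.6 kg.
Tool frame: the origin (TCP) lies on the centre line of the jaws, within the pads' length; the fingertips stand r.tip_reach ahead of it and the grasp point (between the pads) lies 5 mm behind it (r.tip_reach is the distance from the TCP to the fingertips, in m); x points along the fingers, y is the direction in which the jaws open and shut, and the axes are right-handed (so a half turn about x gives the same grasp; the last joint's range is limited). The gripper opens to 85 mm and grips with 20 to 120 N. Pads are 22 mm wide; open, the fingers measure 114 mm over their backs; the gripper's body (76 mm by 85 mm) begins 54 mm behind the grasp point. The pads swing forward as they close: fully open they stand 13 mm farther back than shut.
Start: joints at [-47.693, 14.616, 6.199, 0, -81.583, -16.306], TCP at [0.241, -0.494, 0.245] pointing down, gripper open.
Joint ranges: [-168.99, 168.99], [-69.2, 112.95], [-62.41, 85.93], [-164.36, 98.24], [-168.68, -3.75], [-174.98, 174.98]. Speed limits (degrees/s): [147.25, 147.25, 180, 180, 180, 180].

### API

Orientations are given as [roll, pitch, yaw] about the fixed x, y, z axes, in that order (R = Rz(yaw) Ry(pitch) Rx(roll)).
In Python, from workcell import r gives the robot as it stands.
- The arm moves only by the tool jog_arm, never from a script. Its argument "series" is a list of rows, each an object with "hand": the opening, from 0 (shut) to 1 (fully open); "linear": the shift along the world's x, y, z in cm, a list of three; "dr": the turn, a rotation vector about the world's x, y, z in degrees, a list of three. A call has 1 to 12 rows; each row is the pose to reach, as a shift and turn from the pose commanded when the call began; what a row does not reach only later rows make up. A row lasts 1/8 s, in which the tool goes at most 62.5 mm and 10.7 degrees, less where a joint would pass 70% of its speed; a pose out of reach is approached as far as the arm can. A call with a gripper value outside its range is refused whole. The fingers move at their own pace and stop on an object; "squeeze" is the grip in N (left out, the last holds). Time passes only in rows, so rows that repeat a pose let the fingers close. It gives the time, the measured TCP pose, the force and the opening at its end, in the units of the state.
- r.read_state(): the state, without advancing time (a new reading comes with each control period).
- r.grab_frame(name): name is "scene" or "top"; returns a dict with "frame" (384x512x3 uint8, red, green, blue), "fx", "fy", "cx", "cy" (pixels), "dist_coeffs" ([k1, k2, p1, p2, k3] as OpenCV has them; the pictures are not rectified), "extrinsics" (4x4, takes a point from world to camera coordinates). Camera axes: x right, y down, z forward; pixel columns grow to the right and rows downward; lengths in m; the calibration is good to about 2 mm. A picture is of the moment at which its call begins. There is no depth.
- r.finish_job(): hands the job in, once; it reports no verdict.
The state is a dict: "t": time; "qpos": joint angles; "dq": joint speeds; "effort": joint torques, N m; "ee_pos": TCP position; "tool_rot": TCP orientation; "ft_force": force on the tool from outside, world axes, zero at the start; "moment": the same for the moment, N m; "width": opening from 0.0 (shut) to 1.0 (fully open).
Only numpy, scipy, OpenCV 4.12 (cv2) and the standard library are available. Lean on these libraries where they do the work, as an engineer would, in place of code of your own. Each camera call takes 0.05 s, during which the arm holds its last target.

## Working session

There is one attempt and no reset: what is moved stays moved. The work goes in short steps, Python scripts to look and compute and a tool call to move; the robot and the scene stay as the last step left them, time stands still between calls to the robot, and variables do not carry over. Pictures are saved under pics/ and viewed, and the job is handed in when it is done.

Besides the shell and the picture viewer there is one more tool, called as a command line: name --argument value ..., lists and objects as JSON in quotes. jog_arm: Moves the arm, as the interface text tells. Its arguments: {"type":"object","properties":{"series":{"type":"array"},"squeeze":{"type":"number"}},"required":["series"]}

```bash
ls; mkdir -p pics; python3 - <<'E'
from workcell import r
import cv2,numpy as np
print(r.tip_reach); print(r.read_state())
for n in ("scene","top"):
    d=r.grab_frame(n); cv2.imwrite(f"pics/{n}0.png",cv2.cvtColor(d["frame"],cv2.COLOR_RGB2BGR))
    np.save(f"{n}0.npy",d,allow_pickle=True)
    print(n,d["fx"],d["fy"],d["cx"],d["cy"],d["dist_coeffs"]);print(np.round(d["extrinsics"],4))
E
```

```text
pics
0.014
{'t': 0.0, 'qpos': array([-4.76945143e+01,  1.46521246e+01,  6.12842339e+00, -2.72816350e-02,
       -8.15828294e+01, -1.63037771e+01]), 'dq': array([-0.01171884,  0.08931417, -0.00207058, -0.05621617, -0.04524375,
       -0.06243338]), 'effort': array([-8.73077752e-04, -3.86625445e+01,  2.37928158e+01,  5.36478236e+00,
       -6.13113429e-03, -3.00839588e-05]), 'ee_pos': array([ 0.24093367, -0.4938802 ,  0.2443885 ]), 'tool_rot': array([ 92.0918107 ,  89.89010496, 118.08950077]), 'ft_force': array([ 0.28851505,  0.80730226, -0.25316723]), 'moment': array([ 0.04830408, -0.00277927,  0.0033718 ]), 'width': 0.99967487725709}
scene 496.3255065892524 496.3255065892524 253.59395551605013 190.96459768199466 [-0.00647572  0.          0.          0.          0.        ]
[[ 0.5893 -0.8079  0.0048 -0.3689]
 [-0.4147 -0.3075 -0.8564  0.3048]
 [ 0.6934  0.5027 -0.5163  1.1814]
 [ 0.      0.      0.      1.    ]]
top 449.40312959474915 449.40312959474915 254.23922766738875 197.18119448468383 [-0.16352897  0.          0.          0.          0.        ]
[[-1.5000e-03 -9.9990e-01  1.3800e-02 -4.6900e-02]
 [-9.8530e-01 -9.0000e-04 -1.7090e-01  5.9100e-01]
 [ 1.7090e-01 -1.3900e-02 -9.8520e-01  1.2879e+00]
 [ 0.0000e+00  0.0000e+00  0.0000e+00  1.0000e+00]]
```

View pics/scene0.png

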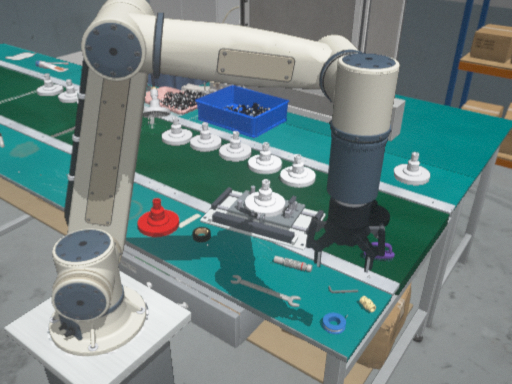

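View pics/top0.png

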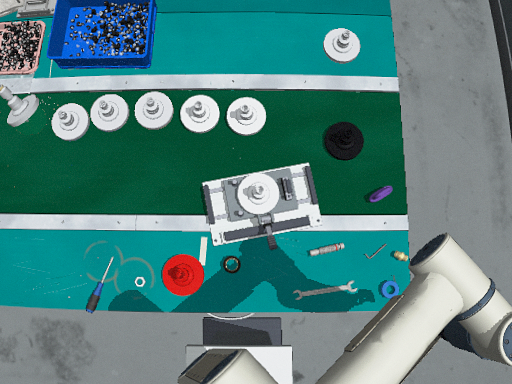

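The shuttle with the white-grey head is at top (258,192) and scene (265,200). The look-alikes are:
- the red head at top (183,274)
- the black head at top (344,140)
- the white heads in the row at top (70–246, 115) and at (342,44), all standing off the shuttle

I choose the head on the shuttle. Next is a close crop to check it.

```bash
python3 - <<'E'
import cv2
a=cv2.imread("pics/top0.png")[155:275,190:350]; cv2.imwrite("pics/topc.png",cv2.resize(a,None,fx=5,fy=5,interpolation=cv2.INTER_CUBIC))
a=cv2.imread("pics/scene0.png")[165:265,190:340]; cv2.imwrite("pics/scenec.png",cv2.resize(a,None,fx=5.3,fy=5.3,interpolation=cv2.INTER_CUBIC))
E
```

```text
(no output)
```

View pics/topc.png

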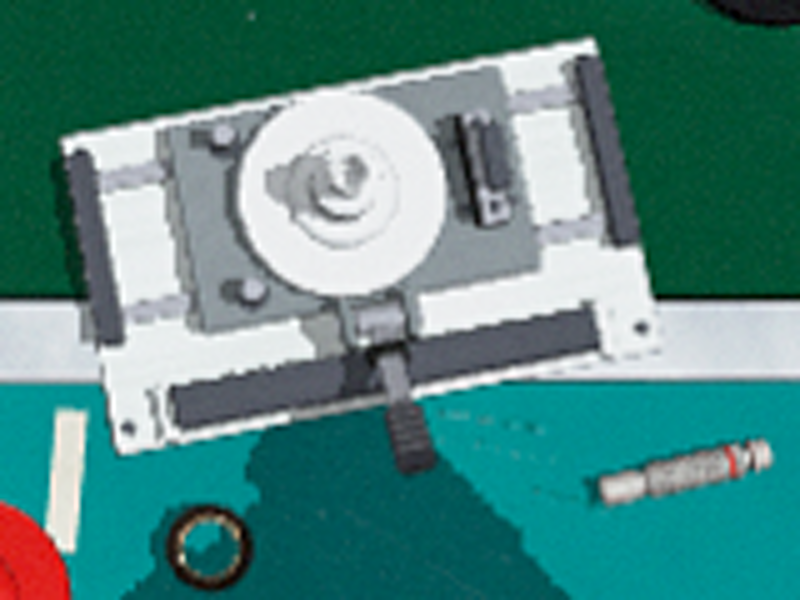

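View pics/scenec.png

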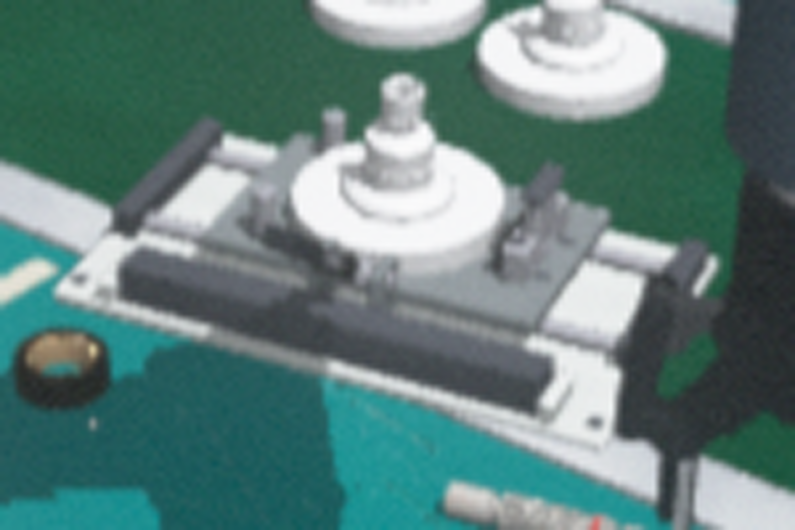

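```bash
cat > h.py <<'E'
import numpy as np,cv2
from workcell import r
def load(n): return np.load(n,allow_pickle=True).item()
def cast(d,uv,z):
    K=np.array([[d["fx"],0,d["cx"]],[0,d["fy"],d["cy"]],[0,0,1]])
    p=cv2.undistortPoints(np.array(uv,float).reshape(-1,1,2),K,np.array(d["dist_coeffs"])).reshape(-1,2)
    E=np.array(d["extrinsics"]);R,t=E[:3,:3],E[:3,3];c=-R.T@t
    w=np.c_[p,np.ones(len(p))]@R
    return c+w*((z-c[2])/w[:,2])[:,None]
def proj(d,P):
    K=np.array([[d["fx"],0,d["cx"]],[0,d["fy"],d["cy"]],[0,0,1]]);E=np.array(d["extrinsics"])
    return cv2.projectPoints(np.array(P,float).reshape(-1,1,3),cv2.Rodrigues(E[:3,:3])[0],E[:3,3],K,np.array(d["dist_coeffs"]))[0].reshape(-1,2)
E
python3 - <<'E'
from h import *
d=load("top0.npy"); f=lambda L:np.array(L)/5.+[190-.4,155-.4]
E=d["extrinsics"];print("cam",-E[:3,:3].T@E[:3,3])
p=cast(d,f([(165,130),(500,68),(540,268),(205,332)]),.03);print("plate",np.round(p,4))
for a,b in((0,1),(3,2)): v=p[a]-p[b];print("yaw",np.degrees(np.arctan2(-v[0],v[1])))
for a,b in((0,3),(1,2)): v=p[a]-p[b];print("yaw",np.degrees(np.arctan2(v[1],v[0])))
p=cast(d,f([(170,400),(597,312),(173,425),(600,345)]),.03);print("strip",np.round(p,4))
v=p[0]-p[1];print("yaw",np.degrees(np.arctan2(-v[0],v[1])))
print("disc",cast(d,f([(342,195),(239,195),(446,195)]),.047))
print("posts top",cast(d,f([(222,135),(252,289)]),.06))
print("paddle",cast(d,f([(415,470),(400,405),(410,440)]),.11))
print("hinge",cast(d,f([(380,325)]),.045))
print("jaw .08",cast(d,f([(480,110),(505,220),(460,115),(483,225),(495,165)]),.08))
s=load("scene0.npy");g=lambda L:np.array(L)/5.3+[190-.4,165-.4]
print("sc jaw top far/near",cast(s,g([(545,170),(520,235)]),.08))
E
```

```text
cam [ 0.36204871 -0.02846783  1.37052591]
plate [[ 0.6458  0.049   0.03  ]
 [ 0.6851 -0.1561  0.03  ]
 [ 0.5609 -0.1785  0.03  ]
 [ 0.522   0.0237  0.03  ]]
yaw 10.826230173829048
yaw 10.893456809905349
yaw 11.54874799409481
yaw 10.207208771226092
strip [[ 0.4811  0.0443  0.03  ]
 [ 0.5341 -0.2126  0.03  ]
 [ 0.4661  0.0424  0.03  ]
 [ 0.514  -0.214   0.03  ]]
yaw 11.650124016993225
disc [[ 0.60257823 -0.05841563  0.047     ]
 [ 0.6025194   0.00324373  0.047     ]
 [ 0.60264535 -0.12077847  0.047     ]]
posts top [[ 0.63646558  0.01324354  0.06      ]
 [ 0.54394454 -0.00498373  0.06      ]]
paddle [[ 0.43468319 -0.09744037  0.11      ]
 [ 0.47119899 -0.08926068  0.11      ]
 [ 0.45150457 -0.09475114  0.11      ]]
hinge [[ 0.52446748 -0.08081704  0.045     ]]
jaw .08 [[ 0.64754805 -0.13911672  0.08      ]
 [ 0.58184965 -0.15283902  0.08      ]
 [ 0.64450578 -0.12727329  0.08      ]
 [ 0.57888048 -0.1399152   0.08      ]
 [ 0.61455954 -0.14746694  0.08      ]]
sc jaw top far/near [[ 0.63242406 -0.14083829  0.08      ]
 [ 0.56650441 -0.16620821  0.08      ]]
```

```bash
python3 - <<'E'
from h import *
from scipy.spatial.transform import Rotation as Ro
R=Ro.from_euler('xyz',[92.0918107 ,  89.89010496, 118.08950077],degrees=True).as_matrix();print(R)
a=np.degrees(np.arctan2(R[1,1],R[0,1]));print("tool y az",a,"want 101 or -79:",101-a,-79-a)
d=load("top0.npy"); f=lambda L:np.array(L)/5.+[190-.4,155-.4]
y=np.radians(11);X=np.array([np.cos(y),np.sin(y)]);Y=np.array([-np.sin(y),np.cos(y)]);N=np.array([.600,-.0462])
def S(p,z):
    q=cast(d,f(p),z)[:,:2]-N; return np.round(np.c_[q@X,q@Y]*1000,1)
print("paddle edges left/right near end, far",S([(396,470),(432,463),(388,405),(418,400)],.11))
print("hinge cyl ends",S([(357,325),(403,322)],.048))
print("lever shaft l/r",S([(381,370),(408,365)],.075))
print("jaw rear edge",S([(497,110),(512,215),(478,222)],.082))
print("plate centre",S([(352,200)],.03))
img=d["frame"][155:275,190:350]
for yy in (85,88,90,92): print(yy,img[yy,72:92].sum(1)//3)
for yy in (28,33,36,40,43): print(yy,img[yy,88:110].sum(1)//3)
E
```

```text
[[-9.03104439e-04 -4.38334045e-01  8.98811687e-01]
 [ 1.69211052e-03  8.98810097e-01  4.38334970e-01]
 [-9.99998161e-01  1.91675097e-03 -7.00097388e-05]]
tool y az 115.99768622569373 want 101 or -79: -14.997686225693727 -194.9976862256937
paddle edges left/right near end, far [[-170.    -8.3]
 [-170.1  -28.9]
 [-133.4  -11.1]
 [-133.8  -28.2]]
hinge cyl ends [[-78.5  -6. ]
 [-81.9 -33.1]]
lever shaft l/r [[-110.   -13.1]
 [-110.1  -29.1]]
jaw rear edge [[  26.7 -109.9]
 [ -36.3 -105.6]
 [ -36.6  -85.2]]
plate centre [[ -1.  -18.8]]
85 [ 57  59  56  58  56  50  73  89  83  70  70  64  69  88 100  97  97  98
  99  98]
88 [ 57  56  61  57  59  57  50  59  66  62  73  83  77  76  74 109 107 100
 101  97]
90 [58 64 58 61 59 56 55 61 71 61 51 51 50 52 54 63 92 99 99 98]
92 [ 58  60  62  58  61  58  53  48  56  54  53  51  52  46  47  51  60  64
  90 101]
28 [ 91  77  65  32  15  70 125  95  63  94  95  90 102 123 157 210 240 237
 235 233 233 230]
33 [183  83  90  89  58  11  73 124  98  60  96  97  90 106 140 162 211 239
 235 233 234 231]
36 [233 131  84  96  87  44  20  77 114  69  76  96  88  77 116 147 157 203
 239 236 235 236]
40 [235 167 140  91  86  80  22  61 141 180  92 118 154 137  98 120 146 172
 230 238 235 236]
43 [226 142 140 106  85  87  68  15 107 202 198 184 178 170 130 152 148 149
 197 240 237 235]
```

jog_arm --series '[{"hand": 0, "linear": [2.6, 5, 0], "dr": [0, 0, -5]}, {"hand": 0, "linear": [5.2, 10, 0], "dr": [0, 0, -10]}, {"hand": 0, "linear": [7.8, 15, 0], "dr": [0, 0, -15]}, {"hand": 0, "linear": [10.4, 20, 0], "dr": [0, 0, -15]}, {"hand": 0, "linear": [13, 25, 0], "dr": [0, 0, -15]}, {"hand": 0, "linear": [15.6, 30, 0], "dr": [0, 0, -15]}, {"hand": 0, "linear": [18.4, 35, 0], "dr": [0, 0, -15]}, {"hand": 0, "linear": [21.2, 40, -3], "dr": [0, 0, -15]}, {"hand": 0, "linear": [21.2, 40, -6], "dr": [0, 0, -15]}, {"hand": 0, "linear": [21.2, 40, -6], "dr": [0, 0, -15]}, {"hand": 0, "linear": [21.2, 40, -6], "dr": [0, 0, -15]}]' --squeeze 20

```text
t: 1.48
ee_pos: [0.4535, -0.0949, 0.1864]
tool_rot: [-36.5, 89.9, -25.5]
ft_force: [-0.9, 1.0, 0.4]
width: -0.001
```

```bash
python3 - <<'E'
from h import *
s=r.read_state(); print(s)
for n in ("scene","top"):
    d=r.grab_frame(n); np.save(f"{n}1.npy",d,allow_pickle=True)
    x0,y0,w,h,k=(190,165,160,110,5) if n=="scene" else (190,155,160,120,5)
    a=cv2.cvtColor(d["frame"],cv2.COLOR_RGB2BGR)[y0:y0+h,x0:x0+w]
    cv2.imwrite(f"pics/{n}1.png",cv2.resize(a,None,fx=k,fy=k,interpolation=cv2.INTER_CUBIC))
E
```

```text
{'t': 1.475, 'qpos': array([ 7.67930136e+00,  6.35149113e+00, -1.27691148e+01,  4.60116844e-02,
       -7.08130019e+01, -8.67190094e+01]), 'dq': array([-0.49144342, -0.69953343,  0.81586943, -0.14181954,  0.16095879,
       -0.10214744]), 'effort': array([ 3.63788260e-01, -2.81931961e+01,  2.20410901e+01,  4.96216312e+00,
       -7.78667803e-03,  3.55829729e-05]), 'ee_pos': array([ 0.45348671, -0.09491662,  0.18643626]), 'tool_rot': array([-36.49985708,  89.92064584, -25.52446848]), 'ft_force': array([-0.92917176,  0.98373559,  0.36904297]), 'moment': array([ 0.0342198 , -0.04110121,  0.02014148]), 'width': -0.0007323642099168293}
```

View pics/scene1.png

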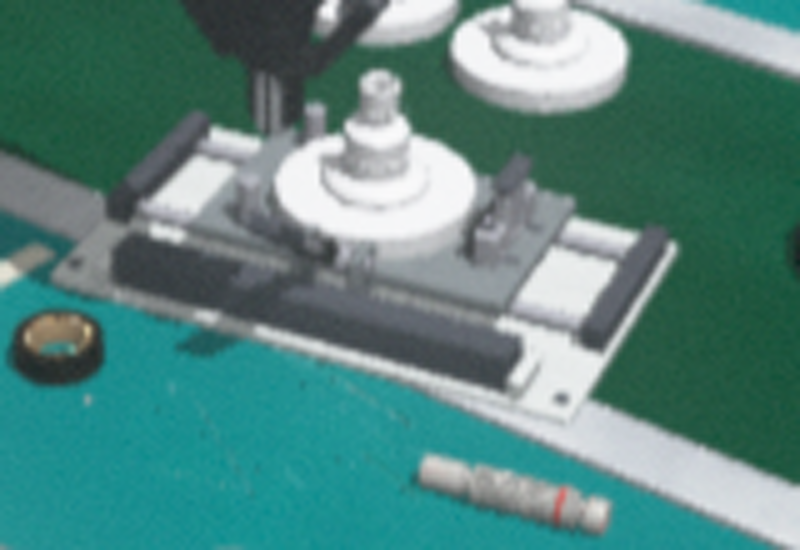

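View pics/top1.png

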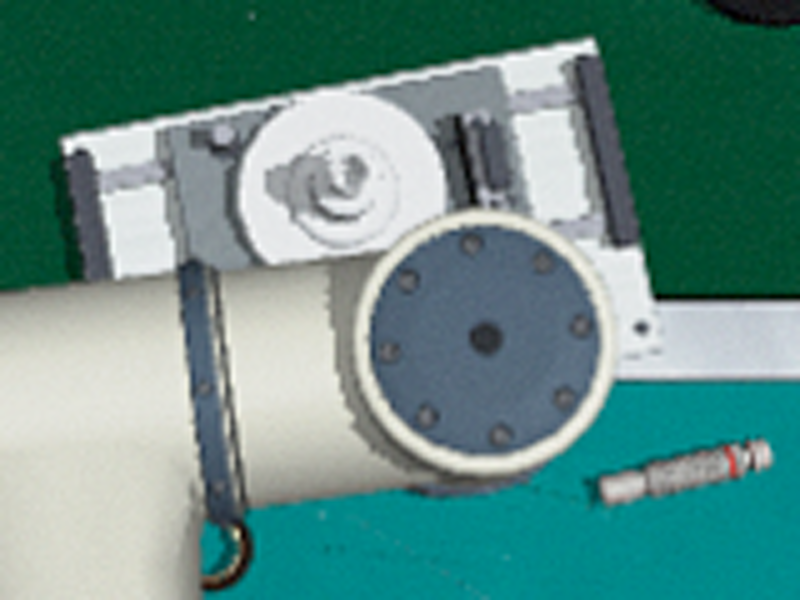

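```bash
python3 - <<'E'
from h import *
d=load("scene1.npy")
X=np.array([.9816,.1908,0]);Y=np.array([-.1908,.9816,0])
def q(P): return np.round((proj(d,P)-[190,165])*5+2).tolist()
H=np.array([.5251,-.0802,.042])
print("tip",q([[.4535,-.0949,.1724],[.4535,-.0949,.1864]]),"hinge,paddle",q([H,H-.0733*X+[0,0,.068]]),"paddle ends",q([H-.091*X+[0,0,.083],H-.056*X+[0,0,.053]]))
E
```

```text
tip [[276.0, 129.0], [276.0, 107.0]] hinge,paddle [[329.0, 259.0], [275.0, 224.0]] paddle ends [[261.0, 217.0], [288.0, 231.0]]
```

```bash
python3 - <<'E'
from h import *
d=load("scene1.npy");a=cv2.cvtColor(d["frame"],cv2.COLOR_RGB2BGR)[165:235,220:300]
cv2.imwrite("pics/scene1b.png",cv2.convertScaleAbs(cv2.resize(a,None,fx=8,fy=8,interpolation=cv2.INTER_CUBIC),alpha=1.6,beta=20))
E
```

```text
(no output)
```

View pics/scene1b.png

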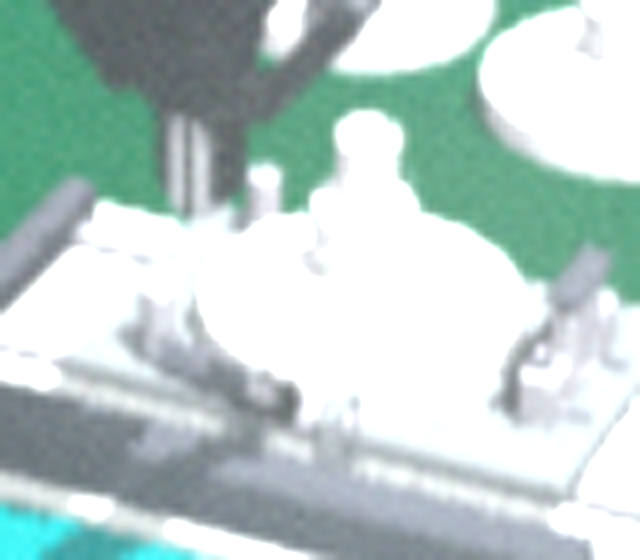

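jog_arm --series '[{"hand": 0, "linear": [0, 0, -2], "dr": [0, 0, 0]}, {"hand": 0, "linear": [0, 0, -3.7], "dr": [0, 0, 0]}, {"hand": 0, "linear": [0, 0, -4.3], "dr": [0, 0, 0]}, {"hand": 0, "linear": [0, 0, -4.3], "dr": [0, 0, 0]}, {"hand": 0, "linear": [0, 0, -4.3], "dr": [0, 0, 0]}, {"hand": 0, "linear": [0, 0, -4.3], "dr": [0, 0, 0]}]'

```text
t: 2.33
ee_pos: [0.4535, -0.0944, 0.1429]
tool_rot: [-10.2, 89.9, 0.8]
ft_force: [-0.4, -0.0, 0.0]
width: 0.0
```

jog_arm --series '[{"hand": 0, "linear": [0, 0, -0.2], "dr": [0, 0, 0]}, {"hand": 0, "linear": [0, 0, -0.4], "dr": [0, 0, 0]}, {"hand": 0, "linear": [0, 0, -0.6], "dr": [0, 0, 0]}, {"hand": 0, "linear": [0, 0, -0.8], "dr": [0, 0, 0]}, {"hand": 0, "linear": [0, 0, -1.0], "dr": [0, 0, 0]}]'

```text
t: 2.95
ee_pos: [0.454, -0.0944, 0.133]
tool_rot: [-23.2, 89.9, -12.2]
ft_force: [-0.3, 0.9, 5.1]
width: 0.002
```

jog_arm --series '[{"hand": 0, "linear": [-0.3, -0.06, -0.4], "dr": [0, 0, 0]}, {"hand": 0, "linear": [-0.6, -0.12, -0.9], "dr": [0, 0, 0]}, {"hand": 0, "linear": [-0.9, -0.17, -1.4], "dr": [0, 0, 0]}, {"hand": 0, "linear": [-1.2, -0.23, -1.9], "dr": [0, 0, 0]}]'

```text
t: 3.45
ee_pos: [0.4422, -0.0969, 0.1147]
tool_rot: [-29.1, 89.8, -18.1]
ft_force: [-1.2, 0.3, 9.7]
width: 0.002
```

jog_arm --series '[{"hand": 0, "linear": [-0.2, -0.04, -0.5], "dr": [0, 0, 0]}, {"hand": 0, "linear": [-0.4, -0.08, -0.9], "dr": [0, 0, 0]}, {"hand": 0, "linear": [-0.67, -0.13, -1.4], "dr": [0, 0, 0]}]'

```text
t: 3.82
ee_pos: [0.4354, -0.0983, 0.1004]
tool_rot: [-29.3, 89.8, -18.2]
ft_force: [0.0, 0.4, 5.9]
width: -0.001
```

jog_arm --series '[{"hand": 0, "linear": [-0.16, -0.03, -0.5], "dr": [0, 0, 0]}, {"hand": 0, "linear": [-0.32, -0.06, -1.0], "dr": [0, 0, 0]}, {"hand": 0, "linear": [-0.47, -0.09, -1.5], "dr": [0, 0, 0]}, {"hand": 0, "linear": [-0.52, -0.1, -1.8], "dr": [0, 0, 0]}, {"hand": 0, "linear": [-0.52, -0.1, -1.8], "dr": [0, 0, 0]}]'

```text
t: 4.45
ee_pos: [0.4287, -0.0987, 0.0807]
tool_rot: [151.8, 89.9, 162.7]
ft_force: [-0.1, -0.1, 0.8]
width: 0.0
```

jog_arm --series '[{"hand": 0, "linear": [-0.08, -0.015, -0.3], "dr": [0, 0, 0]}, {"hand": 0, "linear": [-0.15, -0.03, -0.6], "dr": [0, 0, 0]}, {"hand": 0, "linear": [-0.15, -0.03, -0.6], "dr": [0, 0, 0]}]'

```text
t: 4.82
ee_pos: [0.4274, -0.0992, 0.075]
tool_rot: [166.8, 90.0, 177.8]
ft_force: [0.8, -0.1, 0.6]
width: -0.005
```

jog_arm --series '[{"hand": 0, "linear": [-0.05, -0.01, -0.2], "dr": [0, 0, 0]}, {"hand": 0, "linear": [-0.08, -0.015, -0.4], "dr": [0, 0, 0]}]'

```text
t: 5.08
ee_pos: [0.4269, -0.0994, 0.0712]
tool_rot: [19.0, 90.0, 30.0]
ft_force: [0.2, 0.3, 0.0]
width: 0.0
```

jog_arm --series '[{"hand": 0, "linear": [0, 0, -0.1], "dr": [0, 0, 0]}, {"hand": 0, "linear": [0, 0, -0.2], "dr": [0, 0, 0]}]'

```text
t: 5.32
ee_pos: [0.4269, -0.0994, 0.0692]
tool_rot: [-137.9, 90.0, -126.9]
ft_force: [0.4, 0.4, -1.1]
width: -0.003
```

jog_arm --series '[{"hand": 0, "linear": [0, 0, -0.1], "dr": [0, 0, 0]}, {"hand": 0, "linear": [0, 0, -0.2], "dr": [0, 0, 0]}]'

```text
t: 5.58
ee_pos: [0.4269, -0.0993, 0.0672]
tool_rot: [49.4, 90.0, 60.4]
ft_force: [0.4, 0.6, 0.5]
width: 0.001
```

jog_arm --series '[{"hand": 0, "linear": [0, 0, -0.1], "dr": [0, 0, 0]}, {"hand": 0, "linear": [0, 0, -0.2], "dr": [0, 0, 0]}]'

```text
t: 5.82
ee_pos: [0.4269, -0.0994, 0.0652]
tool_rot: [-165.4, 90.0, -154.4]
ft_force: [-0.6, 0.3, -0.0]
width: 0.002
```

jog_arm --series '[{"hand": 0, "linear": [0, 0, -0.1], "dr": [0, 0, 0]}, {"hand": 0, "linear": [0, 0, -0.2], "dr": [0, 0, 0]}]'

```text
t: 6.08
ee_pos: [0.4269, -0.0994, 0.0632]
tool_rot: [161.3, 90.0, 172.3]
ft_force: [1.3, 0.4, 0.3]
width: 0.0
```

jog_arm --series '[{"hand": 0, "linear": [0, 0, -0.1], "dr": [0, 0, 0]}, {"hand": 0, "linear": [0, 0, -0.2], "dr": [0, 0, 0]}]'

```text
t: 6.32
ee_pos: [0.4269, -0.0994, 0.0612]
tool_rot: [166.9, 90.0, 177.9]
ft_force: [0.3, -0.6, 0.0]
width: 0.002
```

jog_arm --series '[{"hand": 0, "linear": [0, 0, -0.1], "dr": [0, 0, 0]}, {"hand": 0, "linear": [0, 0, -0.15], "dr": [0, 0, 0]}]'

```text
t: 6.58
ee_pos: [0.4269, -0.0994, 0.0597]
tool_rot: [172.8, 90.0, -176.2]
ft_force: [0.1, 0.5, 0.4]
width: -0.001
```

jog_arm --series '[{"hand": 0, "linear": [0, 0, -0.1], "dr": [0, 0, 0]}, {"hand": 0, "linear": [0, 0, -0.1], "dr": [0, 0, 0]}]'

```text
t: 6.82
ee_pos: [0.4269, -0.0994, 0.0587]
tool_rot: [173.7, 90.0, -175.3]
ft_force: [0.0, 0.9, 0.4]
width: 0.003
```

jog_arm --series '[{"hand": 0, "linear": [0, 0, -0.1], "dr": [0, 0, 0]}, {"hand": 0, "linear": [0, 0, -0.1], "dr": [0, 0, 0]}]'

```text
t: 7.08
ee_pos: [0.4269, -0.0994, 0.0577]
tool_rot: [153.4, 90.0, 164.4]
ft_force: [0.2, 0.2, 0.0]
width: -0.003
```

jog_arm --series '[{"hand": 0, "linear": [0, 0, -0.1], "dr": [0, 0, 0]}, {"hand": 0, "linear": [0, 0, -0.1], "dr": [0, 0, 0]}]'

```text
t: 7.32
ee_pos: [0.4268, -0.0994, 0.0567]
tool_rot: [164.2, 90.0, 175.2]
ft_force: [-0.2, -0.4, 0.6]
width: 0.0
```

```bash
python3 - <<'E'
from h import *
d=r.grab_frame("scene");np.save("scene2.npy",d,allow_pickle=True)
a=cv2.cvtColor(d["frame"],cv2.COLOR_RGB2BGR)[165:240,210:310]
cv2.imwrite("pics/scene2.png",cv2.convertScaleAbs(cv2.resize(a,None,fx=8,fy=8,interpolation=cv2.INTER_CUBIC),alpha=1.4,beta=15))
E
```

```text
(no output)
```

View pics/scene2.png

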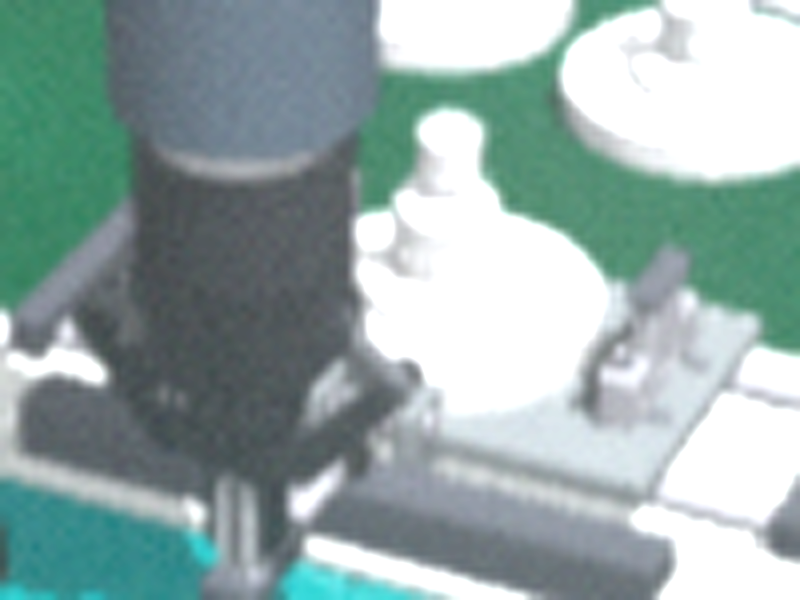

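The picture shows the lever down, with the paddle just under the fingertips at crop (240,580). The head and carriage have not moved. I'll keep feeling downward.

jog_arm --series '[{"hand": 0, "linear": [0, 0, -0.1], "dr": [0, 0, 0]}, {"hand": 0, "linear": [0, 0, -0.1], "dr": [0, 0, 0]}]'

```text
t: 7.62
ee_pos: [0.4271, -0.0994, 0.0559]
tool_rot: [-21.3, 90.0, -10.3]
ft_force: [-0.4, -0.5, 1.1]
width: 0.001
```

jog_arm --series '[{"hand": 0, "linear": [0, 0, -0.1], "dr": [0, 0, 0]}, {"hand": 0, "linear": [0, 0, -0.1], "dr": [0, 0, 0]}]'

```text
t: 7.88
ee_pos: [0.4271, -0.0994, 0.0552]
tool_rot: [-29.7, 90.0, -18.7]
ft_force: [-1.3, 0.5, 4.9]
width: 0.001
```

jog_arm --series '[{"hand": 0, "linear": [0, 0, -0.1], "dr": [0, 0, 0]}, {"hand": 0, "linear": [0, 0, -0.1], "dr": [0, 0, 0]}]'

```text
t: 8.12
ee_pos: [0.4271, -0.0994, 0.0545]
tool_rot: [-36.2, 90.0, -25.2]
ft_force: [-3.3, 0.8, 8.0]
width: 0.001
```

jog_arm --series '[{"hand": 0, "linear": [0, 0, -0.1], "dr": [0, 0, 0]}, {"hand": 0, "linear": [0, 0, -0.1], "dr": [0, 0, 0]}]'

```text
t: 8.38
ee_pos: [0.4271, -0.0995, 0.0539]
tool_rot: [-41.4, 90.0, -30.4]
ft_force: [-4.7, 1.4, 12.6]
width: -0.001
```

jog_arm --series '[{"hand": 0, "linear": [0, 0, -0.04], "dr": [0, 0, 0]}, {"hand": 0, "linear": [0, 0, -0.04], "dr": [0, 0, 0]}]'

```text
t: 8.62
ee_pos: [0.4271, -0.0995, 0.0537]
tool_rot: [-40.6, 89.9, -29.6]
ft_force: [-4.7, 1.8, 14.5]
width: 0.001
```

jog_arm --series '[{"hand": 0, "linear": [0, 0, 0], "dr": [0, 0, 0]}, {"hand": 0, "linear": [0, 0, 0], "dr": [0, 0, 0]}, {"hand": 0, "linear": [0, 0, 0], "dr": [0, 0, 0]}, {"hand": 0, "linear": [0, 0, 0], "dr": [0, 0, 0]}, {"hand": 0, "linear": [0, 0, 0], "dr": [0, 0, 0]}, {"hand": 0, "linear": [0, 0, 0], "dr": [0, 0, 0]}]'

```text
t: 9.38
ee_pos: [0.4271, -0.0995, 0.0537]
tool_rot: [-35.5, 89.9, -24.5]
ft_force: [-6.0, 2.2, 15.4]
width: -0.002
```

jog_arm --series '[{"hand": 0, "linear": [0, 0, -0.02], "dr": [0, 0, 0]}, {"hand": 0, "linear": [0, 0, -0.02], "dr": [0, 0, 0]}, {"hand": 0, "linear": [0, 0, -0.02], "dr": [0, 0, 0]}, {"hand": 0, "linear": [0, 0, -0.02], "dr": [0, 0, 0]}]'

```text
t: 9.88
ee_pos: [0.4271, -0.0995, 0.0536]
tool_rot: [-38.3, 89.9, -27.3]
ft_force: [-4.9, 2.1, 15.2]
width: 0.002
```

jog_arm --series '[{"hand": 0, "linear": [0, 0, 1], "dr": [0, 0, 0]}, {"hand": 0, "linear": [0, 0, 5], "dr": [0, 0, 0]}, {"hand": 0, "linear": [0, 0, 10], "dr": [0, 0, 10]}, {"hand": 0, "linear": [0, 0, 14], "dr": [0, 0, 20]}, {"hand": 0, "linear": [5, -2.1, 14], "dr": [0, 0, 30]}, {"hand": 0, "linear": [10, -4.2, 14], "dr": [0, 0, 40]}, {"hand": 0, "linear": [15, -6.3, 14], "dr": [0, 0, 50]}, {"hand": 0, "linear": [20, -8.4, 14], "dr": [0, 0, 60]}, {"hand": 0, "linear": [20, -8.4, 14], "dr": [0, 0, 70]}, {"hand": 0, "linear": [20, -8.4, 14], "dr": [0, 0, 80]}, {"hand": 0, "linear": [20, -8.4, 14], "dr": [0, 0, 90]}, {"hand": 0, "linear": [20, -8.4, 14], "dr": [0, 0, 90]}]'

```text
t: 11.38
ee_pos: [0.6268, -0.1833, 0.1918]
tool_rot: [63.3, 90.0, 164.2]
ft_force: [-0.0, -0.3, 0.1]
width: 0.005
```

```bash
python3 - <<'E'
from h import *
s=r.read_state(); print(s['t'],s['ee_pos'],s['qpos'],s['ft_force'])
d=r.grab_frame("scene");np.save("scene3.npy",d,allow_pickle=True)
a=cv2.cvtColor(d["frame"],cv2.COLOR_RGB2BGR)[150:250,200:360]
cv2.imwrite("pics/scene3.png",cv2.convertScaleAbs(cv2.resize(a,None,fx=5,fy=5,interpolation=cv2.INTER_CUBIC),alpha=1.1,beta=10))
d=r.grab_frame("top");np.save("top3.npy",d,allow_pickle=True)
a=cv2.cvtColor(d["frame"],cv2.COLOR_RGB2BGR)[155:275,190:350]
cv2.imwrite("pics/top3.png",cv2.resize(a,None,fx=5,fy=5,interpolation=cv2.INTER_CUBIC))
E
```

```text
11.375 [ 0.62681264 -0.18333636  0.19183273] [-2.63371402e+00  2.74753043e+01  1.73863431e+01 -1.00012593e-02
 -7.99531923e+01  1.35417159e+01] [-0.02077349 -0.26301446  0.10557908]
```

View pics/scene3.png

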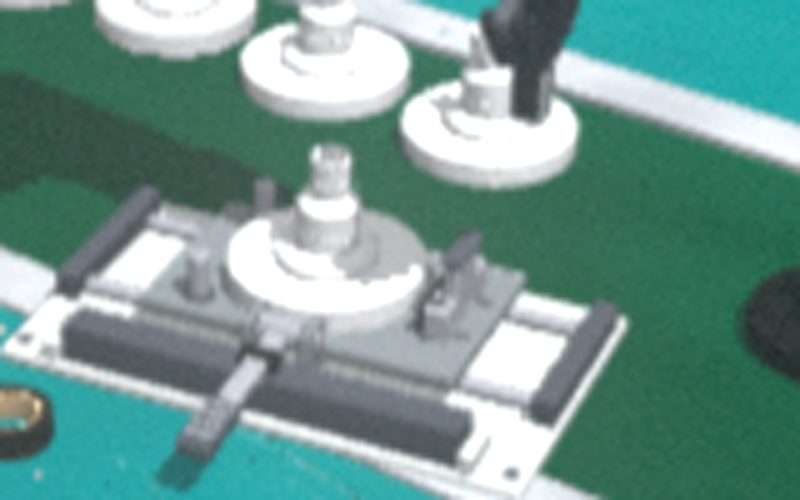

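View pics/top3.png

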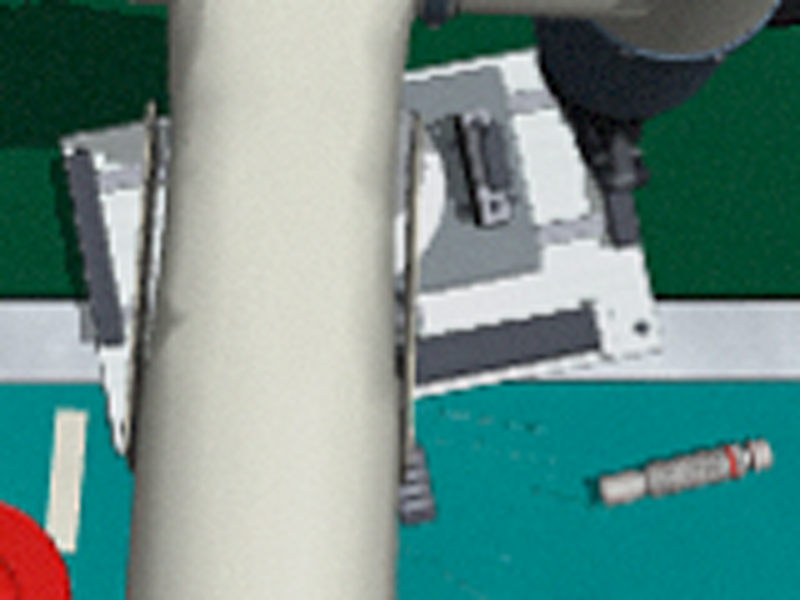

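The lever is down and locked, lying at scene crop (230,390). The jaw tongue is at scene crop (465,245), and the head is unmoved. Next I'll pin down the tongue.

```bash
python3 - <<'E'
from h import *
s=load("scene3.npy");t=load("top3.npy")
X=np.array([.9816,.1908]);Y=np.array([-.1908,.9816]);N=np.array([.6,-.0462])
def S(d,p,z):
    q=cast(d,p,z)[:,:2]-N; return np.round(np.c_[q@X,q@Y]*1000,1).tolist()
g=lambda L:np.array(L)/5.+[199.6,149.6]; f=lambda L:np.array(L)/5.+[189.6,154.6]
print("scene top ends",S(s,g([(447,268),(472,235),(480,240),(455,272)]),.082))
print("top ",S(t,f([(480,115),(493,112),(512,190),(495,195),(485,195),(512,222),(480,225)]),.082))
a=cv2.cvtColor(s["frame"],cv2.COLOR_RGB2BGR)[190:222,275:310];b=cv2.cvtColor(t["frame"],cv2.COLOR_RGB2BGR)[170:205,270:305]
cv2.imwrite("pics/jaw.png",np.hstack([cv2.resize(x,(390,390),interpolation=cv2.INTER_CUBIC) for x in(a,b)]))
E
```

```text
scene top ends [[-28.1, -104.4], [13.2, -104.3], [9.9, -110.8], [-30.1, -110.3]]
top  [[25.6, -99.4], [25.9, -107.3], [-21.8, -108.7], [-22.9, -98.3], [-21.7, -92.5], [-40.4, -104.7], [-38.6, -86.0]]
```

View pics/jaw.png

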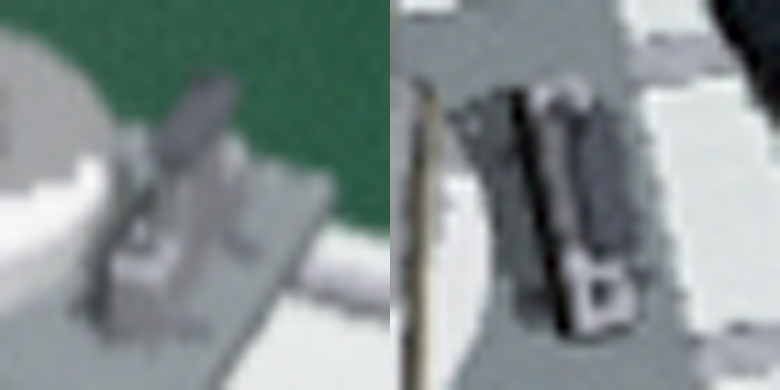

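jog_arm --series '[{"hand": 0, "linear": [-0.2, 0, -5], "dr": [0, 0, 0]}, {"hand": 0, "linear": [-0.2, 0, -9], "dr": [0, 0, 0]}, {"hand": 0, "linear": [-0.2, 0, -12], "dr": [0, 0, 0]}, {"hand": 0, "linear": [-0.2, 0, -12.8], "dr": [0, 0, 0]}, {"hand": 0, "linear": [-0.2, 0, -12.8], "dr": [0, 0, 0]}, {"hand": 0, "linear": [-0.2, 0, -12.8], "dr": [0, 0, 0]}]'

```text
t: 12.22
ee_pos: [0.626, -0.1836, 0.066]
tool_rot: [-113.3, 89.8, -12.3]
ft_force: [0.9, -1.4, 0.1]
width: 0.001
```

jog_arm --series '[{"hand": 0, "linear": [-0.08, 0.4, 0], "dr": [0, 0, 0]}, {"hand": 0, "linear": [-0.16, 0.8, 0], "dr": [0, 0, 0]}, {"hand": 0, "linear": [-0.23, 1.2, 0], "dr": [0, 0, 0]}, {"hand": 0, "linear": [-0.27, 1.4, 0], "dr": [0, 0, 0]}, {"hand": 0, "linear": [-0.27, 1.4, 0], "dr": [0, 0, 0]}]'

```text
t: 12.85
ee_pos: [0.6222, -0.1691, 0.0642]
tool_rot: [83.2, 90.0, -175.8]
ft_force: [-0.2, -0.3, 0.2]
width: 0.003
```

jog_arm --series '[{"hand": 0, "linear": [-0.04, 0.2, 0], "dr": [0, 0, 0]}, {"hand": 0, "linear": [-0.08, 0.4, 0], "dr": [0, 0, 0]}]'

```text
t: 13.1
ee_pos: [0.6214, -0.1653, 0.0641]
tool_rot: [64.6, 90.0, 165.6]
ft_force: [-0.3, 0.6, -0.7]
width: 0.002
```

jog_arm --series '[{"hand": 0, "linear": [-0.04, 0.2, 0], "dr": [0, 0, 0]}, {"hand": 0, "linear": [-0.08, 0.4, 0], "dr": [0, 0, 0]}]'

```text
t: 13.35
ee_pos: [0.6208, -0.1621, 0.0642]
tool_rot: [179.2, 89.9, -79.8]
ft_force: [1.4, -5.2, -2.0]
width: -0.001
```

jog_arm --series '[{"hand": 0, "linear": [-0.04, 0.2, 0], "dr": [0, 0, 0]}, {"hand": 0, "linear": [-0.08, 0.4, 0], "dr": [0, 0, 0]}]'

```text
t: 13.6
ee_pos: [0.62, -0.1583, 0.0642]
tool_rot: [-177.6, 89.9, -76.6]
ft_force: [1.5, -5.3, -2.3]
width: 0.003
```

jog_arm --series '[{"hand": 0, "linear": [-0.03, 0.15, 0], "dr": [0, 0, 0]}, {"hand": 0, "linear": [-0.06, 0.3, 0], "dr": [0, 0, 0]}, {"hand": 0, "linear": [-0.09, 0.45, 0], "dr": [0, 0, 0]}]'

```text
t: 13.98
ee_pos: [0.6191, -0.1537, 0.0642]
tool_rot: [-175.1, 89.9, -74.2]
ft_force: [2.0, -4.3, -2.2]
width: -0.003
```

jog_arm --series '[{"hand": 0, "linear": [-0.03, 0.15, 0], "dr": [0, 0, 0]}, {"hand": 0, "linear": [-0.06, 0.3, 0], "dr": [0, 0, 0]}]'

```text
t: 14.22
ee_pos: [0.6185, -0.1507, 0.0642]
tool_rot: [-172.9, 89.9, -71.9]
ft_force: [1.4, -5.3, -2.1]
width: 0.0
```

jog_arm --series '[{"hand": 0, "linear": [-0.03, 0.15, 0], "dr": [0, 0, 0]}, {"hand": 0, "linear": [-0.06, 0.3, 0], "dr": [0, 0, 0]}]'

```text
t: 14.48
ee_pos: [0.6181, -0.1484, 0.0642]
tool_rot: [-175.4, 89.9, -74.4]
ft_force: [2.6, -7.3, -3.8]
width: -0.001
```

jog_arm --series '[{"hand": 0, "linear": [-0.03, 0.15, 0], "dr": [0, 0, 0]}, {"hand": 0, "linear": [-0.06, 0.3, 0], "dr": [0, 0, 0]}]'

```text
t: 14.72
ee_pos: [0.6175, -0.1454, 0.0642]
tool_rot: [-175.0, 89.9, -74.0]
ft_force: [3.1, -8.9, -3.8]
width: 0.001
```

jog_arm --series '[{"hand": 0, "linear": [-0.03, 0.15, 0], "dr": [0, 0, 0]}, {"hand": 0, "linear": [-0.06, 0.3, 0], "dr": [0, 0, 0]}]'

```text
t: 14.98
ee_pos: [0.6169, -0.1424, 0.0642]
tool_rot: [-173.9, 89.9, -73.0]
ft_force: [2.6, -7.4, -4.0]
width: -0.0
```

jog_arm --series '[{"hand": 0, "linear": [-0.02, 0.1, 0], "dr": [0, 0, 0]}, {"hand": 0, "linear": [-0.04, 0.2, 0], "dr": [0, 0, 0]}]'

```text
t: 15.22
ee_pos: [0.6165, -0.1404, 0.0642]
tool_rot: [-175.0, 89.9, -74.1]
ft_force: [2.5, -7.3, -3.3]
width: 0.001
```

jog_arm --series '[{"hand": 0, "linear": [-0.02, 0.1, 0], "dr": [0, 0, 0]}, {"hand": 0, "linear": [-0.03, 0.15, 0], "dr": [0, 0, 0]}]'

```text
t: 15.48
ee_pos: [0.6164, -0.1398, 0.0643]
tool_rot: [-176.6, 89.8, -75.6]
ft_force: [4.3, -11.7, -5.2]
width: -0.001
```

jog_arm --series '[{"hand": 0, "linear": [-0.005, 0.03, 0], "dr": [0, 0, 0]}, {"hand": 0, "linear": [-0.005, 0.03, 0], "dr": [0, 0, 0]}, {"hand": 0, "linear": [-0.005, 0.03, 0], "dr": [0, 0, 0]}]'

```text
t: 15.85
ee_pos: [0.6164, -0.1397, 0.0642]
tool_rot: [-176.5, 89.8, -75.6]
ft_force: [3.7, -11.0, -4.6]
width: 0.0
```

jog_arm --series '[{"hand": 0, "linear": [-0.005, 0.03, 0], "dr": [0, 0, 0]}, {"hand": 0, "linear": [-0.005, 0.03, 0], "dr": [0, 0, 0]}]'

```text
t: 16.1
ee_pos: [0.6164, -0.1397, 0.0643]
tool_rot: [-177.1, 89.8, -76.1]
ft_force: [3.5, -12.4, -5.3]
width: 0.001
```

jog_arm --series '[{"hand": 0, "linear": [-0.005, 0.03, 0], "dr": [0, 0, 0]}, {"hand": 0, "linear": [-0.005, 0.03, 0], "dr": [0, 0, 0]}]'

```text
t: 16.35
ee_pos: [0.6164, -0.1396, 0.0643]
tool_rot: [-177.5, 89.7, -76.5]
ft_force: [4.1, -12.7, -5.6]
width: -0.002
```

jog_arm --series '[{"hand": 0, "linear": [-0.005, 0.03, 0], "dr": [0, 0, 0]}, {"hand": 0, "linear": [-0.005, 0.03, 0], "dr": [0, 0, 0]}, {"hand": 0, "linear": [-0.005, 0.03, 0], "dr": [0, 0, 0]}, {"hand": 0, "linear": [-0.005, 0.03, 0], "dr": [0, 0, 0]}]'

```text
t: 16.85
ee_pos: [0.6164, -0.1396, 0.0643]
tool_rot: [-177.1, 89.7, -76.1]
ft_force: [4.8, -14.0, -6.0]
width: 0.001
```

```bash
python3 - <<'E'
from h import *
d=r.grab_frame("scene");np.save("scene4.npy",d,allow_pickle=True)
a=cv2.cvtColor(d["frame"],cv2.COLOR_RGB2BGR)[150:250,200:360]
cv2.imwrite("pics/scene4.png",cv2.resize(a,None,fx=5,fy=5,interpolation=cv2.INTER_CUBIC))
E
```

```text
(no output)
```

View pics/scene4.png

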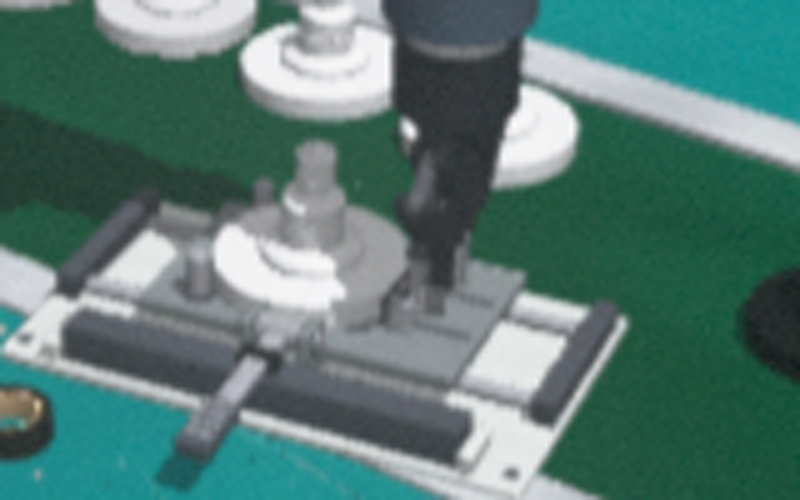

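Scene crop: the head is seated on the posts, with the disc against the post at (200,270). The carriage has not moved and the lever is still down. I'll back off and go to the paddle.

jog_arm --series '[{"hand": 0, "linear": [0.1, -0.4, 0], "dr": [0, 0, 0]}, {"hand": 0, "linear": [0.4, -2.2, 0], "dr": [0, 0, 0]}, {"hand": 0, "linear": [0.4, -2.2, 4], "dr": [0, 0, 0]}, {"hand": 0, "linear": [0.4, -2.2, 9], "dr": [0, 0, 0]}, {"hand": 0, "linear": [0.4, -2.2, 13], "dr": [0, 0, -10]}, {"hand": 0, "linear": [-4.5, -0.8, 13], "dr": [0, 0, -20]}, {"hand": 0, "linear": [-9.5, 0.8, 13], "dr": [0, 0, -30]}, {"hand": 0, "linear": [-14.5, 2.4, 13], "dr": [0, 0, -40]}, {"hand": 0, "linear": [-18.9, 3.7, 13], "dr": [0, 0, -50]}, {"hand": 0, "linear": [-18.9, 3.7, 13], "dr": [0, 0, -60]}, {"hand": 0, "linear": [-18.9, 3.7, 13], "dr": [0, 0, -70]}, {"hand": 0, "linear": [-18.9, 3.7, 13], "dr": [0, 0, -80]}]'

```text
t: 18.4
ee_pos: [0.4266, -0.0993, 0.1947]
tool_rot: [19.4, 89.9, 40.0]
ft_force: [1.1, 0.3, 0.1]
width: 0.002
```

jog_arm --series '[{"hand": 0.45, "linear": [0, 0, 0], "dr": [0, 0, -10]}, {"hand": 0.45, "linear": [0, 0, -3], "dr": [0, 0, -10]}, {"hand": 0.45, "linear": [0, 0, -5], "dr": [0, 0, -10]}, {"hand": 0.45, "linear": [0, 0, -5], "dr": [0, 0, -10]}, {"hand": 0.45, "linear": [0, 0, -5], "dr": [0, 0, -10]}]'

```text
t: 19.02
ee_pos: [0.4273, -0.0994, 0.1452]
tool_rot: [-16.2, 89.9, -5.2]
ft_force: [-0.1, -0.0, -0.1]
width: 0.453
```

```bash
python3 - <<'E'
from h import *
from scipy.spatial.transform import Rotation as Ro
s=r.read_state();print(s['t'],s['ee_pos'],s['ft_force'],s['width'])
R=Ro.from_euler('xyz',s['tool_rot'],degrees=True).as_matrix();print(np.degrees(np.arctan2(R[1,1],R[0,1])))
for n,(x0,y0,w,h) in dict(scene=(200,150,160,115),top=(190,155,160,120)).items():
    d=r.grab_frame(n);np.save(n+"5.npy",d,allow_pickle=True)
    a=cv2.cvtColor(d["frame"],cv2.COLOR_RGB2BGR)[y0:y0+h,x0:x0+w]
    cv2.imwrite(f"pics/{n}5.png",cv2.resize(a,None,fx=5,fy=5,interpolation=cv2.INTER_CUBIC))
d=load("scene5.npy")
print("paddle top mid exp.",np.round((proj(d,[[.4269,-.0993,.041],[.4269,-.0993,s['ee_pos'][2]]])-[200,150])*5+2))
E
```

```text
19.025 [ 0.42729497 -0.0993992   0.14522547] [-0.09854627 -0.01063153 -0.11462546] 0.45283195084533945
101.00472997916201
paddle top mid exp. [[205. 424.]
 [203. 269.]]
```

View pics/scene5.png

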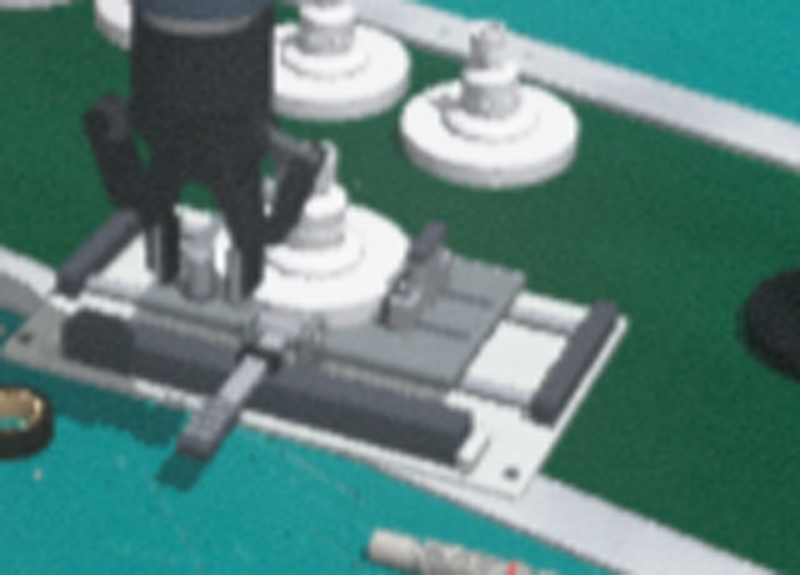

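View pics/top5.png

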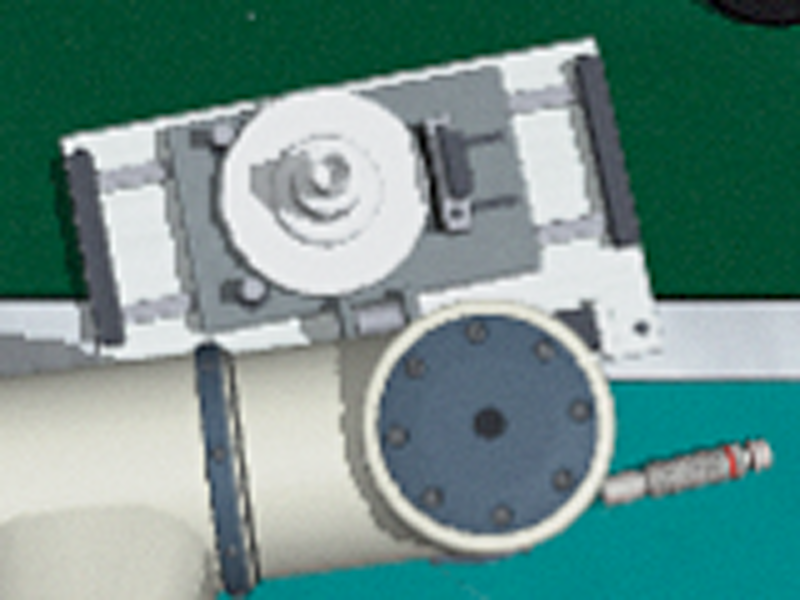

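Top and scene views agree. The head disc at top crop (325,190) touches both posts and the jaw pad, and the carriage is where it was. The locked paddle at scene crop (203,432) lies centred below the open fingers. I'll descend and pinch.

jog_arm --series '[{"hand": 0.45, "linear": [0, 0, -3], "dr": [0, 0, 0]}, {"hand": 0.45, "linear": [0, 0, -6], "dr": [0, 0, 0]}, {"hand": 0.45, "linear": [0, 0, -8], "dr": [0, 0, 0]}, {"hand": 0.45, "linear": [0, 0, -9.5], "dr": [0, 0, 0]}, {"hand": 0.45, "linear": [0, 0, -10.5], "dr": [0, 0, 0]}, {"hand": 0.45, "linear": [0, 0, -11.4], "dr": [0, 0, 0]}, {"hand": 0.45, "linear": [0, 0, -11.4], "dr": [0, 0, 0]}, {"hand": 0.45, "linear": [0, 0, -11.4], "dr": [0, 0, 0]}]'

```text
t: 20.12
ee_pos: [0.427, -0.0992, 0.0306]
tool_rot: [-14.6, 90.0, -3.6]
ft_force: [-0.1, 0.7, 0.3]
width: 0.449
```

jog_arm --series '[{"hand": 0.36, "linear": [0, 0, 0], "dr": [0, 0, 0]}, {"hand": 0.32, "linear": [0, 0, 0], "dr": [0, 0, 0]}, {"hand": 0.29, "linear": [0, 0, 0], "dr": [0, 0, 0]}, {"hand": 0.29, "linear": [0, 0, 0], "dr": [0, 0, 0]}]' --squeeze 20

```text
t: 20.62
ee_pos: [0.4266, -0.0992, 0.0302]
tool_rot: [8.6, 90.0, 19.6]
ft_force: [-0.2, -0.0, 0.4]
width: 0.292
```

jog_arm --series '[{"hand": 0.26, "linear": [0, 0, 0], "dr": [0, 0, 0]}, {"hand": 0.2, "linear": [0, 0, 0], "dr": [0, 0, 0]}, {"hand": 0.2, "linear": [0, 0, 0], "dr": [0, 0, 0]}, {"hand": 0.2, "linear": [0, 0, 0], "dr": [0, 0, 0]}]' --squeeze 30

```text
t: 21.12
ee_pos: [0.4266, -0.0992, 0.0302]
tool_rot: [-113.8, 90.0, -102.8]
ft_force: [-0.2, -0.8, 0.8]
width: 0.25
```

jog_arm --series '[{"hand": 0.2, "linear": [0, 0, 0.2], "dr": [0, 0, 0]}, {"hand": 0.2, "linear": [0, 0, 0.4], "dr": [0, 0, 0]}, {"hand": 0.2, "linear": [0, 0, 0.6], "dr": [0, 0, 0]}]' --squeeze 40

```text
t: 21.5
ee_pos: [0.4263, -0.099, 0.0357]
tool_rot: [149.1, 89.9, 160.1]
ft_force: [4.1, -0.7, -11.4]
width: 0.245
```

jog_arm --series '[{"hand": 0.2, "linear": [0, 0, 0.3], "dr": [0, 0, 0]}, {"hand": 0.2, "linear": [0.02, 0, 0.6], "dr": [0, 0, 0]}, {"hand": 0.2, "linear": [0.04, 0, 0.9], "dr": [0, 0, 0]}]'

```text
t: 21.88
ee_pos: [0.4265, -0.099, 0.0452]
tool_rot: [154.6, 89.9, 165.6]
ft_force: [2.4, 0.0, -8.7]
width: 0.25
```

jog_arm --series '[{"hand": 0.2, "linear": [0.05, 0.01, 0.4], "dr": [0, 0, 0]}, {"hand": 0.2, "linear": [0.12, 0.02, 0.8], "dr": [0, 0, 0]}, {"hand": 0.2, "linear": [0.2, 0.04, 1.2], "dr": [0, 0, 0]}]'

```text
t: 22.25
ee_pos: [0.4282, -0.0988, 0.0574]
tool_rot: [166.9, 89.9, 177.9]
ft_force: [-1.8, 1.1, -5.3]
width: 0.247
```

jog_arm --series '[{"hand": 0.2, "linear": [0.1, 0.02, 0.4], "dr": [0, 0, 0]}, {"hand": 0.2, "linear": [0.22, 0.04, 0.8], "dr": [0, 0, 0]}, {"hand": 0.2, "linear": [0.36, 0.07, 1.2], "dr": [0, 0, 0]}]'

```text
t: 22.62
ee_pos: [0.4321, -0.0983, 0.0696]
tool_rot: [-171.5, 89.9, -160.5]
ft_force: [-4.3, 1.0, 0.5]
width: 0.251
```

jog_arm --series '[{"hand": 0.2, "linear": [0.18, 0.03, 0.5], "dr": [0, 0, 0]}, {"hand": 0.2, "linear": [0.38, 0.07, 1.0], "dr": [0, 0, 0]}, {"hand": 0.2, "linear": [0.6, 0.12, 1.5], "dr": [0, 0, 0]}, {"hand": 0.2, "linear": [0.85, 0.16, 1.95], "dr": [0, 0, 0]}, {"hand": 0.2, "linear": [1.1, 0.21, 2.3], "dr": [0, 0, 0]}]'

```text
t: 23.25
ee_pos: [0.4448, -0.0959, 0.0929]
tool_rot: [-12.2, 89.9, -1.1]
ft_force: [-0.8, 0.5, 1.3]
width: 0.252
```

jog_arm --series '[{"hand": 0.2, "linear": [0.2, 0.04, 0.25], "dr": [0, 0, 0]}, {"hand": 0.2, "linear": [0.35, 0.07, 0.45], "dr": [0, 0, 0]}, {"hand": 0.2, "linear": [0.35, 0.07, 0.45], "dr": [0, 0, 0]}]'

```text
t: 23.62
ee_pos: [0.4477, -0.0953, 0.0969]
tool_rot: [-19.0, 89.9, -8.0]
ft_force: [-0.1, 0.8, 2.6]
width: 0.251
```

jog_arm --series '[{"hand": 0.3, "linear": [0, 0, 0], "dr": [0, 0, 0]}, {"hand": 0.4, "linear": [0, 0, 0], "dr": [0, 0, 0]}, {"hand": 0.45, "linear": [0, 0, 0], "dr": [0, 0, 0]}, {"hand": 0.45, "linear": [0, 0, 0], "dr": [0, 0, 0]}]'

```text
t: 24.12
ee_pos: [0.4471, -0.0953, 0.0966]
tool_rot: [36.8, 90.0, 47.8]
ft_force: [-0.1, -0.3, 0.0]
width: 0.449
```

jog_arm --series '[{"hand": 0.45, "linear": [0, 0, 1], "dr": [0, 0, 0]}, {"hand": 0.45, "linear": [0, 0, 3], "dr": [0, 0, 0]}, {"hand": 0.45, "linear": [0, 0, 6], "dr": [0, 0, 0]}, {"hand": 0.45, "linear": [0, 0, 10], "dr": [0, 0, 0]}, {"hand": 0.45, "linear": [0, -5, 14], "dr": [0, 0, 0]}, {"hand": 0.45, "linear": [0, -11, 14], "dr": [0, 0, 0]}, {"hand": 0.45, "linear": [-3, -16, 14], "dr": [0, 0, 0]}, {"hand": 0.45, "linear": [-6, -21, 14], "dr": [0, 0, 0]}, {"hand": 0.45, "linear": [-9, -26, 14], "dr": [0, 0, 0]}, {"hand": 0.45, "linear": [-9, -26, 14], "dr": [0, 0, 0]}]'

```text
t: 25.38
ee_pos: [0.3549, -0.358, 0.2373]
tool_rot: [-115.4, 90.0, -104.8]
ft_force: [0.3, 0.5, -0.5]
width: 0.452
```

```bash
python3 - <<'E'
from h import *
s=r.read_state();print(s['t'],s['ee_pos'],s['ft_force'])
for n,(x0,y0,w,h) in dict(scene=(200,150,160,115),top=(190,155,160,120)).items():
    d=r.grab_frame(n);np.save(n+"6.npy",d,allow_pickle=True)
    a=cv2.cvtColor(d["frame"],cv2.COLOR_RGB2BGR)[y0:y0+h,x0:x0+w]
    cv2.imwrite(f"pics/{n}6.png",cv2.resize(a,None,fx=5,fy=5,interpolation=cv2.INTER_CUBIC))
t=load("top6.npy");f=lambda L:np.array(L)/5.+[189.6,154.6]
E
```

```text
25.375 [ 0.35491696 -0.35797173  0.23725436] [ 0.26415756  0.52460094 -0.54546385]
```

View pics/scene6.png

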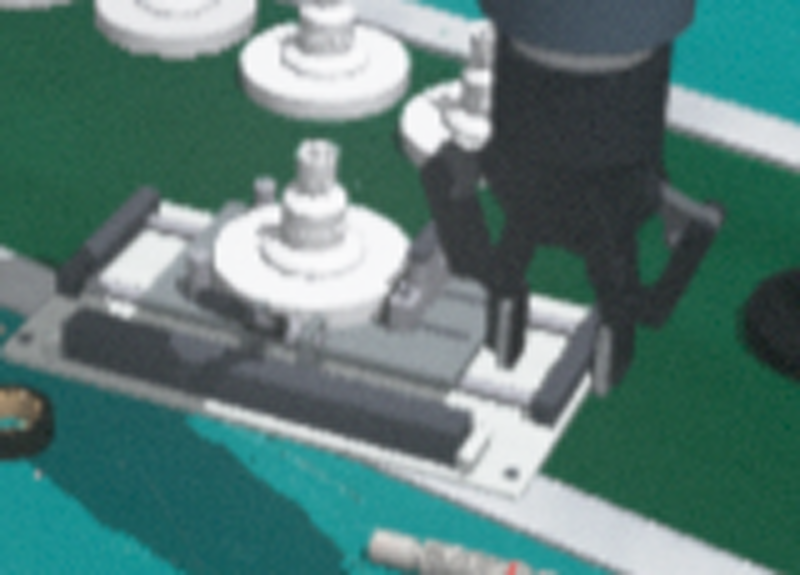

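View pics/top6.png

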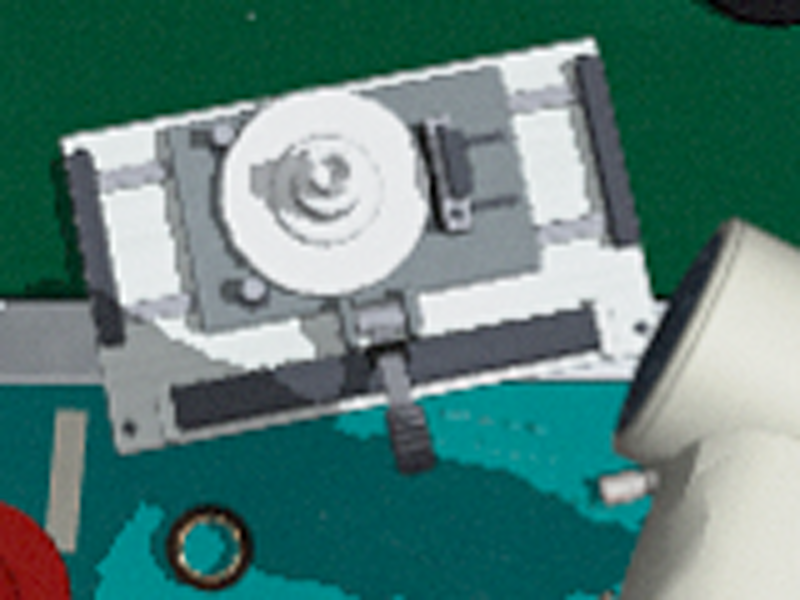

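The lever is back up at top crop (412,445), the same pixels as at the start. The head at (325,190) touches both posts and the pad, and the plate corners are unchanged. The tape and the visible end of the gauge are also where they were. I'll hand it in.

```bash
python3 - <<'E'
from h import *
print(r.finish_job())
E
```

```text
the job is handed in; nothing more can be done
None
```

The job is done and handed in at about 25.5 s of the 72 s allowed; no verdict was reported.

- **Brake down:** I pushed the lever down with shut fingertips. It went over centre, and I felt the foot meet the strip with the TCP near z = 55.9 mm. I held 14.5–15.4 N on the paddle for about 1.2 s to bed the foot.
- **Jaw home:** I pushed the jaw about 23 mm. It took about 5 N to slide and about 8 N once it met the head, then stopped. I held it there at up to about 14.8 N.
- **Brake off:** I pinched the paddle, lifted it (peak about 11–12 N), followed it up to its stop, let go and moved clear.

**Last checks:**
- The final pictures show the lever in the same pixels as at the start. The head is upright against both posts and the pad.
- The carriage and tape look unmoved. In the last picture the arm hid most of the gauge; its visible end had not moved.
- The wrist force was about zero.
- I could not measure the foot force or the jaw's joint value directly. I inferred them from the wrist force, the travel and the pictures.
- One disagreement: the two views of the tongue differed by about 10 mm across the shuttle, so I aimed between them, and the push went cleanly.

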